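# Close the finished paint pots on the gallery demonstration table

## Robot

A 6-joint arm with a two-finger parallel gripper is mounted at the origin on the work surface. World frame = base frame: x ahead of the robot, y to its left, z up, the work surface at z = 0. Lengths are in mm, angles in rad, forces in N, time in s.
With the tool pointing down it reaches from about 250 to 725 mm from the base axis. Payload 4 kg.
Tool frame: the origin (TCP) lies midway between the tips of the shut fingers; the grasp point (between the pads) lies 19 mm behind it; x points along the fingers, y is the direction in which the jaws open and shut, and the axes are right-handed (so a half turn about x gives the same grasp; the last joint's range is limited). The gripper opens to 85 mm and grips with 20 to 120 N. Pads are 22 mm wide; open, the fingers measure 114 mm over their backs; the gripper's body (76 mm by 85 mm) begins 54 mm behind the grasp point. The pads swing forward as they close: fully open they stand 13 mm farther back than shut.
Start: joints at [1.329, 0.241, 0.005, 1.335, 0, 1.571], TCP at [119.723, 485.454, 231.306] pointing down, gripper open.
Joint ranges: [-2.72, 2.72], [-1.05, 1.87], [-1.09, 1.28], [-1.99, 2.15], [-1.42, 1.44], [-3.14, 3.14]. Speed limits (rad/s): [2.79, 2.79, 3.14, 3.14, 3.14, 3.14].

## Interface

Orientations are given as a rotation vector (axis times angle).
In Python, from rig import * gives the robot as it stands.
- The arm moves only by the shell command python3 -m jog 'ROWS' [FORCE]. ROWS is JSON, a list of rows, each a list of 3 entries, a list of its own where there are three numbers: the shift along the tool's x, y, z in mm, then the turn about the tool's x in degrees, then the opening, from 0 (shut) to 1 (fully open). A call has exactly 10 rows; each row shifts and turns the commanded pose from where the row before left it, along the tool's axes as they then stand; what a row does not reach is not made up. A row lasts 1/10 s, in which the tool goes at most 50 mm and 8.59 degrees, less where a joint would pass 70% of its speed; a pose out of reach is approached as far as the arm can. A call with a gripper value outside its range is refused whole. The fingers move at their own pace and stop on an object; FORCE is the grip in N (left out, the last holds). Time passes only in rows, so rows that do not move let the fingers close, or fill a call up. It gives the time, the measured TCP pose, the force and the opening at its end, in the units of the state.
- get_obs(): the state, without advancing time (a new reading comes with each control period).
- camera(name): name is "scene" or "side" or "wrist"; returns (picture, depth): 400x640x3 uint8, red, green, blue; 400x640 float32, mm along the optical axis (not along the pixel's ray), 0 where there is no reading.
- camera_info(name): a dict with "intrinsics" (3x3 intrinsics, pixels), "origin" and "orientation" of the camera in the world. Camera axes: x right, y up, looking along -z (the intrinsics and any distortion apply to the point x, -y, -z); pixel columns grow to the right and rows downward; lengths in mm; the calibration is good to about 2 mm. The wrist camera is an equidistant fisheye: a pixel r from the principal point sees the ray r / f radians off the axis. A picture is of the moment at which its call begins: read the wrist's pose just before it. camera_info takes no time and is no camera call; for the wrist camera it gives the pose at the moment of the call.
- job_done(): hands the job in, once; it reports no verdict.
The state is a dict: "time": time; "q": joint angles; "qvel": joint speeds; "tau": joint torques, N m; "position": TCP position; "orientation": TCP orientation; "wrist_force": force on the tool from outside, world axes, zero at the start; "moment": the same for the moment, N m; "finger_gap": finger opening in mm.
Only numpy, scipy, OpenCV 4.12 (cv2) and the standard library are available. Lean on these libraries where they do the work, as an engineer would, in place of code of your own. Each camera call takes 0.05 s, during which the arm holds its last target.

## Task

The blue and the yellow paint are finished with: press down the lid of the blue pot and the lid of the yellow pot until each is fully home, leaving these pots standing where they are. The red paint is still in use, so do not push its lid down and leave its pot where it is.

Things in the scene. Friction and masses are not known exactly. Their poses are not given: they have to be found in the camera images.
- blue_lid: White lid, blue daub on top, on the blue paint pot (76 mm wide tub, rim 76 mm up, 0.3-0.65 kg, loose on the table). Lid 82 mm wide, 14 tall; origin: centre of its flat top, z up. Slides only straight down; about 6 N moves it; no spring, stays where left. Starts 7-10 mm proud, black seal showing below it (top 87-90 mm above table); home at 80 mm, a hard stop. To be pressed home.
- yellow_lid: White lid, yellow daub on top, on the yellow paint pot (76 mm wide tub, rim 76 mm up, 0.3-0.65 kg, loose on the table). Lid 82 mm wide, 14 tall; origin: centre of its flat top, z up. Slides only straight down; about 6 N moves it; no spring, stays where left. Starts 7-10 mm proud, black seal showing below it (top 87-90 mm above table); home at 80 mm, a hard stop. To be pressed home.
- red_lid: White lid, red daub on top, on the red paint pot (76 mm wide tub, rim 76 mm up, 0.3-0.65 kg, loose on the table). Lid 82 mm wide, 14 tall; origin: centre of its flat top, z up. Slides only straight down; about 6 N moves it; no spring, stays where left. Starts 7-10 mm proud, black seal showing below it (top 87-90 mm above table); home at 80 mm, a hard stop. To be left proud.
- green_pot: Green pot of the same shape, already closed: white lid with a green daub, fully home, its top 80 mm above the table; loose, 0.47 kg. Origin: centre of its underside. Not needed. The four pots stand in any order.
Things that resemble listed ones, but are neither listed nor needed, are in the scene too. Leave any pink or turquoise look-alike of the part that bears blue_lid alone. What is shaped like the part that bears red_lid but turquoise is not meant.

How it is judged (in metres and radians):
At the end, for the whole second after the job is handed in: The tops of the blue and yellow lids are less than 82.5 mm above the table (fully home is 80 mm) and the red lid's top is still more than 84.5 mm above it. All three pots are upright within 10 degrees, at rest, and each lid lies within 30 mm of where it started (height (world z) of each of blue_lid, yellow_lid below 0.0825 m and height (world z) of red_lid above 0.0845 m and distance of each of blue_lid, yellow_lid, red_lid from where it was at the start of the episode below 0.03 m and angle between each of blue_lid, yellow_lid, red_lid's own z axis and vertical below 0.17 rad and linear speed of each of blue_lid, yellow_lid, red_lid below 0.02 m/s); the robot touches nothing.
It fails at once if the red lid is pushed down below 84.5 mm (height (world z) of red_lid below 0.0845 m).
It fails at once if the blue pot is tipped by more than 25 degrees (angle between blue_lid's own z axis and vertical above 0.44 rad).
It fails at once if the yellow pot is tipped by more than 25 degrees (angle between yellow_lid's own z axis and vertical above 0.44 rad).
It fails at once if the red pot is tipped by more than 25 degrees (angle between red_lid's own z axis and vertical above 0.44 rad).
It also fails if it takes over 43 s, if anything falls off the work surface, if the arm or the gripper's body presses on something with over 40 N, if the wrist force passes 120 N, or if a joint passes its speed limit or range.

## Working session

There is one attempt and no reset: what is moved stays moved. The work goes in short steps, Python scripts to look and compute and a shell command to move; the robot and the scene stay as the last step left them, time stands still between calls to the robot, and variables do not carry over. Pictures are saved under pics/ and viewed, and the job is handed in when it is done.

```bash
mkdir -p pics; ls; python3 - <<'E'
from rig import *
import cv2,numpy as np
print(get_obs())
for n in ["scene","side"]:
    im,d=camera(n); cv2.imwrite(f"pics/{n}0.png",im[:,:,::-1]); np.savez(f"pics/{n}0.npz",im=im,d=d)
    print(n,camera_info(n))
E
```

```text
pics
{'time': 0.0, 'q': array([ 1.32904878e+00,  2.41424272e-01,  3.70023519e-03,  1.33519077e+00,
       -3.15442682e-05,  1.57081562e+00]), 'qvel': array([ 0.00060447, -0.00088651,  0.00027981, -0.00033199, -0.00097964,
       -0.00048383]), 'tau': array([ 9.17429752e-04, -3.72314894e+01,  2.52409601e+01,  1.69811439e-02,
       -1.59610890e-04, -8.59303327e-06]), 'position': array([119.55580482, 484.83631617, 230.398161  ]), 'orientation': array([ 0.18814739,  1.56267391, -0.19146351]), 'wrist_force': array([ 0.39729153,  0.10013335, -0.39191396]), 'moment': array([-0.01037776, -0.05544322, -0.01898585]), 'finger_gap': 85.43159456329661}
scene {'intrinsics': array([[441.85354033,   0.        , 328.41848434],
       [  0.        , 441.85354033, 195.87495818],
       [  0.        ,   0.        ,   1.        ]]), 'origin': array([1214.36485008, -123.2408487 ,  564.03312529]), 'orientation': array([0.81191218, 0.69431362, 1.27228282])}
side {'intrinsics': array([[402.2766074 ,   0.        , 322.90557847],
       [  0.        , 402.2766074 , 202.04667687],
       [  0.        ,   0.        ,   1.        ]]), 'origin': array([ 337.9644236 , -506.11595871,  709.07625053]), 'orientation': array([ 0.71620516, -0.11028807, -0.29198941])}
```

View pics/scene0.png

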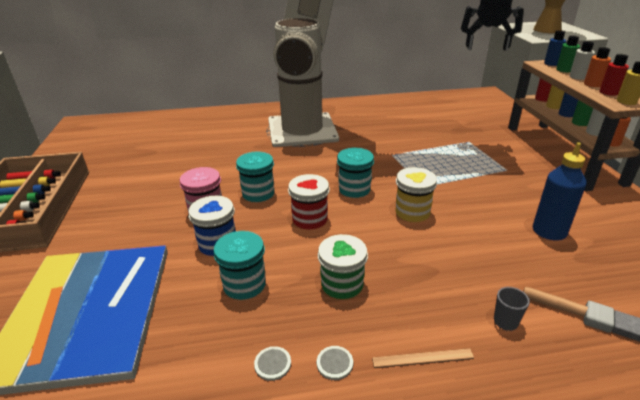

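View pics/side0.png

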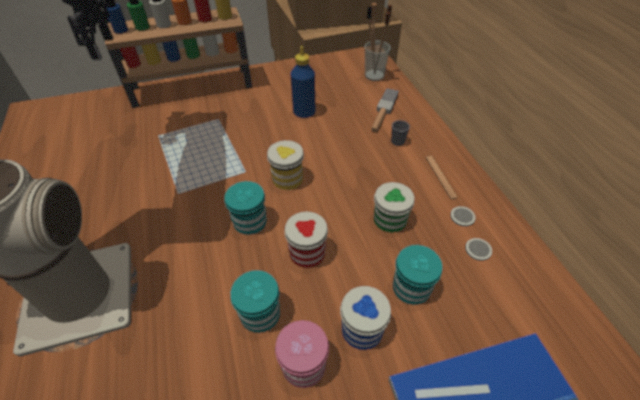

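The scene view shows the blue lid at (211,209), red (309,186), yellow (416,180) and green (342,250). The side view shows blue at (366,308), red (307,230), yellow (286,153) and green (394,197). Turquoise and pink look-alikes stand around them. Next I'll measure the lid tops in both views.

```bash
cat > h.py <<'E'
import numpy as np,cv2
from scipy.spatial.transform import Rotation as R
from rig import camera_info
def pose(n):
    c=camera_info(n); return c["intrinsics"],np.array(c["origin"]),R.from_rotvec(c["orientation"]).as_matrix()
def ray(n,u,v):
    K,o,M=pose(n); d=np.stack([(u-K[0,2])/K[0,0],-(v-K[1,2])/K[1,1],-np.ones_like(u)],-1); return o,d@M.T
def cloud(n,d):
    v,u=np.mgrid[:d.shape[0],:d.shape[1]].astype(float); o,r=ray(n,u,v); return o+r*d[...,None]
def plane(n,u,v,z):
    o,r=ray(n,np.float64(u),np.float64(v)); return o+r*(z-o[2])/r[2]
def tri(n1,p1,n2,p2):
    o1,r1=ray(n1,*map(np.float64,p1));o2,r2=ray(n2,*map(np.float64,p2))
    s=np.linalg.lstsq(np.stack([r1,-r2],1),o2-o1,rcond=None)[0]
    a=o1+s[0]*r1;b=o2+s[1]*r2; return (a+b)/2,np.linalg.norm(a-b)
def daubs(im,box=None):
    h=cv2.cvtColor(im,cv2.COLOR_RGB2HSV)
    return h
E
python3 - <<'E'
from h import *
seeds={"scene":dict(blue=(211,209),red=(309,186),yellow=(416,180),green=(342,250),t1=(239,243),t2=(255,163),t3=(355,158),pink=(201,176)),
"side":dict(blue=(366,308),red=(307,230),yellow=(286,153),green=(394,197),t1=(418,265),t2=(255,293),t3=(246,197),pink=(302,347))}
cen={}
for n in seeds:
    z=np.load(f"pics/{n}0.npz"); P=cloud(n,z["d"])
    m=(P[...,2]<20)&(z["d"]>0)&(P[...,0]>200)&(P[...,0]<700)&(abs(P[...,1])<300)
    print(n,"table z",np.median(P[m][:,2]))
    im=z["im"].astype(int)
    for k,(u,v) in seeds[n].items():
        c=P[v-3:v+4,u-3:u+4].reshape(-1,3); c=np.median(c,0)
        near=(np.linalg.norm(P[...,:2]-c[:2],axis=2)<60)&(P[...,2]>c[2]-4)&(P[...,2]<c[2]+6)
        vv,uu=np.nonzero(near)
        pts=P[near]; 
        cnt=np.stack([uu,vv],1).astype(np.float32)
        hull=cv2.convexHull(cnt)
        e=cv2.fitEllipse(hull) 
        xy,rad=cv2.minEnclosingCircle(pts[:,:2].astype(np.float32))
        cen[n,k]=e[0]
        print(n,k,"z",np.median(pts[:,2]).round(1),"circ",np.round(xy,1),round(rad,1),"ell",np.round(e[0],1), "plane88",plane(n,*e[0],np.median(pts[:,2]))[:2].round(1))
for k in seeds["scene"]:
    p,g=tri("scene",cen["scene",k],"side",cen["side",k]); print(k,p.round(1),"gap",g.round(1),"r",np.hypot(*p[:2]).round())
E
```

```text
scene table z 1.0567813173412333
scene blue z 89.6 circ [ 498.5 -229.3] 42.0 ell [210.5 208.2] plane88 [ 503.5 -229.7]
scene red z 89.2 circ [449.9 -35.1] 43.5 ell [308.4 185. ] plane88 [454.6 -37.5]
scene yellow z 90.9 circ [464.6 188.6] 42.6 ell [416.5 177.5] plane88 [468.9 187. ]
scene green z 80.8 circ [653.2  -6.9] 41.9 ell [342.3 250.4] plane88 [657.1  -7.4]
scene t1 z 90.8 circ [ 623.2 -177.7] 41.9 ell [238.2 246.4] plane88 [ 627.5 -178.4]
scene t2 z 91.1 circ [ 327.3 -142.3] 42.5 ell [254.2 160.4] plane88 [ 332.7 -142.7]
scene t3 z 91.3 circ [351.3  83. ] 42.5 ell [355.2 156.2] plane88 [355.3  82.4]
scene pink z 91.0 circ [ 379.3 -259.7] 42.3 ell [199.1 177. ] plane88 [ 384.1 -258.7]
side table z -0.5910769312612842
side blue z 88.0 circ [ 498.9 -230.5] 41.0 ell [365.1 309.2] plane88 [ 498.  -232.6]
side red z 87.6 circ [449.5 -37.2] 41.8 ell [305.2 228.9] plane88 [448.8 -40.3]
side yellow z 89.0 circ [465.1 187.3] 42.2 ell [284.4 153. ] plane88 [462.9 184.6]
side green z 79.1 circ [652.7  -6.3] 42.2 ell [393.7 197.3] plane88 [651.2  -9.3]
side t1 z 89.2 circ [ 622.6 -178.1] 41.7 ell [418.8 264.3] plane88 [ 622.3 -180.6]
side t2 z 89.5 circ [ 327.1 -143.1] 41.0 ell [253.4 291.9] plane88 [ 326.7 -145.8]
side t3 z 89.6 circ [350.5  81.9] 41.8 ell [243.6 196.1] plane88 [349.7  79.4]
side pink z 89.4 circ [ 380.1 -259.6] 41.2 ell [301.  346.6] plane88 [ 379.2 -261.8]
blue [ 498.4 -231.    85.9] gap 1.1 r 549.0
red [449.1 -37.5  85.2] gap 1.7 r 451.0
yellow [463.4 188.7  86.6] gap 1.9 r 500.0
green [652.5  -6.8  76.5] gap 0.9 r 653.0
t1 [ 623.2 -179.1   87.1] gap 0.8 r 648.0
t2 [ 326.4 -143.5   87.2] gap 1.7 r 357.0
t3 [349.5  83.1  87.2] gap 2.1 r 359.0
pink [ 379.1 -260.3   87.7] gap 1.7 r 460.0
```

```bash
cat >> h.py <<'E'
def delta(x,y,z=None):
    from rig import get_obs
    o=get_obs(); M=R.from_rotvec(o["orientation"]).as_matrix(); t=np.array([x,y,o["position"][2] if z is None else z])
    d=t-o["position"]; print("t",o["time"],"pos",o["position"].round(1),"F",o["wrist_force"].round(1),"gap",round(o["finger_gap"],1),"q",o["q"].round(2)); print("tool axes\n",M.round(3)); print("tool delta",(M.T@d).round(1))
E
python3 - <<'E'
from h import *
delta(465,188)
z=np.load("pics/scene0.npz");P=cloud("scene",z["d"]); print("bottle",P[160,573].round(),P[200,560].round(),P[25,495].round())
E
```

```text
t 0.1 pos [119.6 484.9 230.5] F [ 0.4 -0.1 -0.6] gap 85.2 q [ 1.33  0.24  0.    1.34 -0.    1.57]
tool axes
 [[-0.     0.239  0.971]
 [-0.002  0.971 -0.239]
 [-1.    -0.002  0.   ]]
tool delta [ 4.000e-01 -2.056e+02  4.064e+02]
bottle [591. 433. 173.] [605. 422.  95.] [128. 491. 307.]
```

```bash
python3 -m jog '[[[0,-20.5,40.6],0,0],[[0,-20.5,40.6],0,0],[[0,-20.5,40.6],0,0],[[0,-20.5,40.6],0,0],[[0,-20.5,40.6],0,0],[[0,-20.5,40.6],0,0],[[0,-20.5,40.6],0,0],[[0,-20.5,40.6],0,0],[[0,-20.5,40.6],0,0],[[0,-20.5,40.6],0,0]]' 40; python3 -c "
from h import *
delta(465,188,80)"
```

```text
time: 1.1
position: [465.8, 187.6, 231.0]
orientation: [0.19, 1.563, -0.19]
wrist_force: [1.1, 0.4, 0.5]
finger_gap: 0.1
t 1.1 pos [465.8 187.6 231. ] F [1.1 0.4 0.5] gap 0.1 q [0.38 0.25 0.01 1.34 0.   0.62]
tool axes
 [[-0.001  0.24   0.971]
 [-0.     0.971 -0.24 ]
 [-1.    -0.    -0.001]]
tool delta [151.    0.2  -0.7]
```

Well centred and the fingers are shut. Descending to about 97 mm.

```bash
python3 -m jog '[[[30,0,0],0,0],[[30,0,0],0,0],[[30,0,0],0,0],[[22,0,0],0,0],[[12,0,0],0,0],[[6,0,0],0,0],[[4,0,0],0,0],[[0,0,0],0,0],[[0,0,0],0,0],[[0,0,0],0,0]]'
python3 - <<'E'
from h import *
from rig import *
for n in ["scene","side"]:
    im,d=camera(n); 
    c=(416,180) if n=="scene" else (286,153)
    cv2.imwrite(f"pics/{n}1.png",cv2.resize(im[c[1]-100:c[1]+100,c[0]-100:c[0]+100,::-1],None,fx=2,fy=2))
a=[cv2.imread(f"pics/{n}1.png") for n in("scene","side")]; cv2.imwrite("pics/pair1.png",np.hstack(a))
E
```

```text
time: 2.1
position: [465.5, 189.5, 98.3]
orientation: [0.19, 1.561, -0.189]
wrist_force: [0.7, 1.1, 0.3]
finger_gap: -0.1
```

View pics/pair1.png

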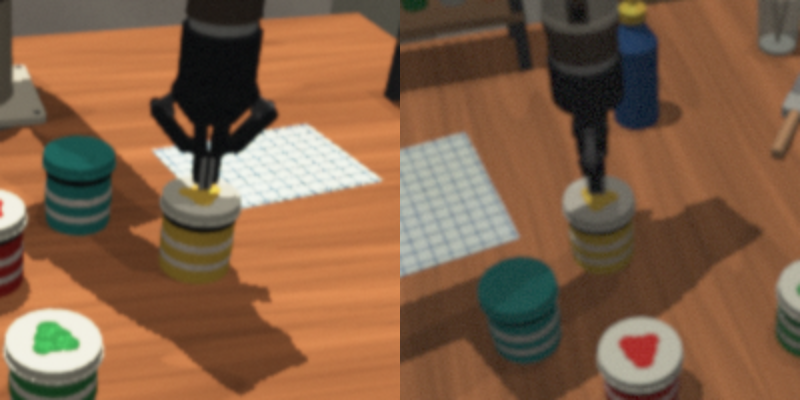

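Fingertips are over the yellow daub, at (205,190) on the left and (597,190) on the right. I'll press slowly.

```bash
python3 -m jog '[[[3,0,0],0,0],[[3,0,0],0,0],[[2,0,0],0,0],[[2,0,0],0,0],[[2,0,0],0,0],[[1,0,0],0,0],[[1,0,0],0,0],[[0,0,0],0,0],[[0,0,0],0,0],[[0,0,0],0,0]]'
```

```text
time: 3.2
position: [464.7, 189.2, 83.7]
orientation: [0.19, 1.562, -0.19]
wrist_force: [-3.1, -0.8, 6.6]
finger_gap: 0.0
```

Contact: 6.6 N, sliding. Continuing to the hard stop.

```bash
python3 -m jog '[[[1,0,0],0,0],[[1,0,0],0,0],[[1,0,0],0,0],[[0.5,0,0],0,0],[[0.5,0,0],0,0],[[0.5,0,0],0,0],[[0.5,0,0],0,0],[[0,0,0],0,0],[[0,0,0],0,0],[[0,0,0],0,0]]'
```

```text
time: 4.2
position: [464.8, 189.2, 80.0]
orientation: [0.19, 1.562, -0.189]
wrist_force: [-4.7, -1.6, 14.1]
finger_gap: 0.1
```

```bash
python3 -m jog '[[[0.5,0,0],0,0],[[0.5,0,0],0,0],[[0.5,0,0],0,0],[[0.5,0,0],0,0],[[0,0,0],0,0],[[0,0,0],0,0],[[0,0,0],0,0],[[0,0,0],0,0],[[0,0,0],0,0],[[0,0,0],0,0]]'
```

```text
time: 5.2
position: [464.9, 189.2, 79.8]
orientation: [0.191, 1.561, -0.189]
wrist_force: [-9.9, -3.9, 26.8]
finger_gap: -0.0
```

The hard stop is confirmed: force rises and z stays at 79.8. Lifting.

```bash
python3 -m jog '[[[-3,0,0],0,0],[[-5,0,0],0,0],[[-15,0,0],0,0],[[-30,0,0],0,0],[[-30,0,0],0,0],[[-30,0,0],0,0],[[-10,0,0],0,0],[[0,0,0],0,0],[[0,0,0],0,0],[[0,0,0],0,0]]'; python3 -c "
from h import *
delta(498.5,-230)"
```

```text
time: 6.2
position: [463.8, 188.8, 197.4]
orientation: [0.189, 1.566, -0.191]
wrist_force: [-0.4, -0.9, -1.0]
finger_gap: 0.0
t 6.2 pos [463.8 188.8 197.4] F [-0.4 -0.9 -1. ] gap 0.0 q [ 0.39  0.26 -0.06  1.26 -0.    0.63]
tool axes
 [[-0.003  0.239  0.971]
 [-0.001  0.971 -0.239]
 [-1.    -0.002 -0.003]]
tool delta [   0.5 -398.3  134. ]
```

```bash
python3 -m jog '[[[0,-40,13.4],0,0],[[0,-40,13.4],0,0],[[0,-40,13.4],0,0],[[0,-40,13.4],0,0],[[0,-40,13.4],0,0],[[0,-40,13.4],0,0],[[0,-40,13.4],0,0],[[0,-40,13.4],0,0],[[0,-40,13.4],0,0],[[0,-40,13.4],0,0]]'; python3 -c "
from h import *
delta(498.5,-230)"
```

```text
time: 7.2
position: [498.3, -232.7, 197.6]
orientation: [0.191, 1.565, -0.189]
wrist_force: [0.7, 0.4, 0.4]
finger_gap: -0.0
t 7.2 pos [ 498.3 -232.7  197.6] F [0.7 0.4 0.4] gap -0.0 q [-0.44  0.36  0.08  1.29  0.   -0.2 ]
tool axes
 [[-0.003  0.24   0.971]
 [ 0.001  0.971 -0.24 ]
 [-1.     0.001 -0.003]]
tool delta [ 0.   2.6 -0.4]
```

```bash
python3 -m jog '[[[30,2.5,0],0,0],[[30,0,0],0,0],[[20,0,0],0,0],[[10,0,0],0,0],[[6,0,0],0,0],[[4,0,0],0,0],[[0,0,0],0,0],[[0,0,0],0,0],[[0,0,0],0,0],[[0,0,0],0,0]]'
python3 - <<'E'
from h import *
from rig import *
a=[]
for n in ["scene","side"]:
    im,d=camera(n); np.savez(f"pics/{n}2.npz",im=im,d=d)
    c=(211,200) if n=="scene" else (366,290)
    a.append(cv2.resize(im[c[1]-100:c[1]+100,c[0]-100:c[0]+100,::-1],None,fx=2,fy=2))
cv2.imwrite("pics/pair2.png",np.hstack(a))
E
```

```text
time: 8.2
position: [500.2, -229.0, 100.1]
orientation: [0.189, 1.561, -0.19]
wrist_force: [0.0, -0.0, 0.0]
finger_gap: 0.0
```

View pics/pair2.png

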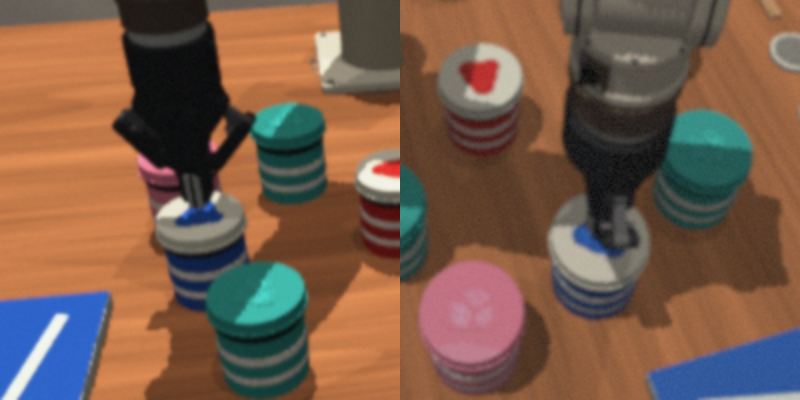

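Tips are over the blue daub, at (197,207) on the left and (605,238) on the right, clear of the neighbouring pots. Pressing.

```bash
python3 -m jog '[[[4,0,0],0,0],[[3,0,0],0,0],[[2,0,0],0,0],[[2,0,0],0,0],[[2,0,0],0,0],[[2,0,0],0,0],[[1,0,0],0,0],[[1,0,0],0,0],[[0,0,0],0,0],[[0,0,0],0,0]]'; python3 -m jog '[[[1,0,0],0,0],[[1,0,0],0,0],[[1,0,0],0,0],[[0.5,0,0],0,0],[[0.5,0,0],0,0],[[0,0,0],0,0],[[0,0,0],0,0],[[0,0,0],0,0],[[0,0,0],0,0],[[0,0,0],0,0]]'
```

```text
time: 9.3
position: [499.5, -228.7, 82.8]
orientation: [0.19, 1.563, -0.19]
wrist_force: [-2.4, 0.8, 5.3]
finger_gap: 0.0
time: 10.3
position: [499.6, -228.8, 80.0]
orientation: [0.19, 1.562, -0.19]
wrist_force: [-4.8, 2.7, 12.1]
finger_gap: -0.1
```

```bash
python3 -m jog '[[[0.5,0,0],0,0],[[0.5,0,0],0,0],[[0.5,0,0],0,0],[[0.5,0,0],0,0],[[0.5,0,0],0,0],[[0,0,0],0,0],[[0,0,0],0,0],[[0,0,0],0,0],[[0,0,0],0,0],[[0,0,0],0,0]]'
```

```text
time: 11.3
position: [499.7, -228.8, 79.9]
orientation: [0.189, 1.56, -0.19]
wrist_force: [-9.1, 3.4, 24.7]
finger_gap: -0.0
```

Blue is at its hard stop. I'll lift and swing back the way I came, out of the cameras' view.

```bash
python3 -m jog '[[[-3,0,0],0,0],[[-5,0,0],0,0],[[-15,0,0],0,0],[[-30,0,0],0,0],[[-40,0,0],0,0],[[-40,0,0],0,0],[[-40,0,0],0,0],[[-30,0,0],0,0],[[0,0,0],0,0],[[0,0,0],0,0]]'; python3 -m jog '[[[0,45,-12],0,0],[[0,45,-12],0,0],[[0,45,-12],0,0],[[0,45,-12],0,0],[[0,45,-12],0,0],[[0,45,-12],0,0],[[0,45,-12],0,0],[[0,45,-12],0,0],[[0,45,-12],0,0],[[0,45,-12],0,0]]'; python3 -m jog '[[[0,25,-40],0,0],[[0,25,-40],0,0],[[0,25,-40],0,0],[[0,25,-40],0,0],[[0,25,-40],0,0],[[0,25,-40],0,0],[[0,0,0],0,0],[[0,0,0],0,0],[[0,0,0],0,0],[[0,0,0],0,0]]'
python3 - <<'E'
from h import *
from rig import *
a=[]
for n,S in {"scene":dict(blue=(205,211),red=(309,186),yellow=(416,182),green=(342,250)),"side":dict(blue=(366,308),red=(307,230),yellow=(286,155),green=(394,197))}.items():
    im,d=camera(n); a.append(cv2.resize(im[...,::-1],(400,250))); P=cloud(n,d)
    cv2.imwrite(f"pics/{n}3.png",im[...,::-1])
    for k,(u,v) in S.items():
        c=np.median(P[v-3:v+4,u-3:u+4].reshape(-1,3),0)
        m=(np.linalg.norm(P[...,:2]-c[:2],axis=2)<60)&(abs(P[...,2]-c[2])<5); p=P[m]
        print(n,k,np.median(p[:,2]).round(1),np.round(cv2.minEnclosingCircle(p[:,:2].astype(np.float32))[0],1))
cv2.imwrite("pics/pair3.png",np.hstack(a))
print(get_obs()["time"],get_obs()["wrist_force"])
E
```

```text
time: 12.3
position: [500.2, -229.0, 278.9]
orientation: [0.19, 1.561, -0.19]
wrist_force: [0.2, 0.1, -1.5]
finger_gap: -0.3
time: 13.3
position: [489.8, 238.3, 276.4]
orientation: [0.188, 1.566, -0.192]
wrist_force: [0.8, -0.4, -1.1]
finger_gap: -0.2
time: 14.3
position: [294.8, 438.8, 278.2]
orientation: [0.191, 1.563, -0.193]
wrist_force: [0.4, -0.1, 0.4]
finger_gap: 0.0
scene blue 80.9 [ 498.4 -229.7]
scene red 89.2 [450.1 -37.5]
scene yellow 81.1 [464.4 187.1]
scene green 80.8 [654.   -5.2]
side blue 79.2 [ 499.1 -230.6]
side red 87.6 [449.4 -37.8]
side yellow 79.3 [463.  187.4]
side green 79.2 [651.8  -6.9]
14.4 [-0.18915861  0.42267723  0.2636474 ]
```

View pics/pair3.png

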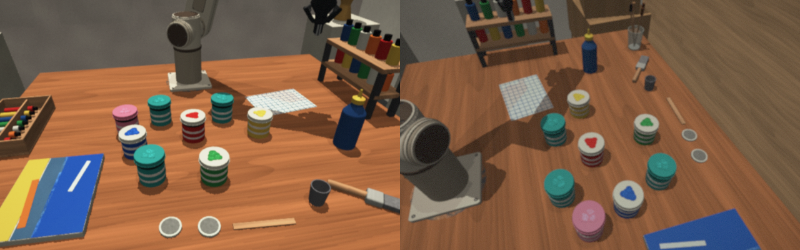

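The blue lid at (131,132) and the yellow lid at (260,116) sit at green's closed height. Red at (193,114) is unchanged, every pot is in place, and the arm is clear.

```bash
python3 -c "
from rig import *
print(job_done())"
```

```text
the job is handed in; nothing more can be done
None
```

I pressed the yellow lid and then the blue lid down to their hard stops with the shut fingertips. In both cases the tip stopped at about 79.8–79.9 mm while the upward force rose to about 25–27 N. I then moved the arm clear and handed the job in at about 14.4 s.

The last camera check came from two views:

| Lid | Scene view, top height (mm) | Side view, top height (mm) |
|---|---|---|
| Blue | 80.9 | 79.2 |
| Yellow | 81.1 | 79.3 |
| Green (closed, for reference) | 80.8 | 79.2 |
| Red | 89.2 | 87.6 |

- **Position:** the blue, yellow and red lids all measured within about 3 mm of where they started, and red's height was unchanged.
- **Disagreements:** the two cameras differ by a steady 1.7 mm or so in height, which fits the 2 mm calibration. Before pressing, triangulating ellipse centres gave heights about 2–4 mm lower than the depth readings, so I relied on depth and contact force. No check failed.

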